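Thread the setting rod through the guide stand and hold it over the anvil

ROBOT

A 6-joint arm with a two-finger parallel gripper is mounted at the origin on the work surface. World frame = base frame: x ahead of the robot, y to its left, z up, the work surface at z = 0. Lengths are in m, angles in degrees, forces in N, time in s.
With the tool pointing down it reaches from about 0.275 to 0.725 m from the base axis. Payload 5.6 kg.
Tool frame: the origin (TCP) lies between the finger pads; the fingertips stand 25 mm ahead of it and the grasp point (between the pads) lies 6 mm ahead of it; z points along the fingers, y is the line along which they close (so a half turn about z gives the same grasp; the last joint's range is limited). The gripper opens to 85 mm and grips with 20 to 120 N. Pads are 22 mm wide; open, the fingers measure 114 mm over their backs; the gripper's body (76 mm by 85 mm) begins 54 mm behind the grasp point. The pads swing forward as they close: fully open they stand 13 mm farther back than shut.
Start: joints at [90.504, 14.616, 6.199, 0, -81.583, -16.306], TCP at [0.15, 0.529, 0.256] pointing down, gripper open.
Joint ranges: [-168.99, 168.99], [-69.2, 112.95], [-62.41, 85.93], [-164.36, 98.24], [-168.68, -3.75], [-174.98, 174.98]. Speed limits (degrees/s): [147.25, 147.25, 180, 180, 180, 180].

INTERFACE

Orientations are given as a 3x3 rotation matrix whose columns are the frame's x, y, z axes.
In Python, from cell import ctrl, optics, finder gives the robot as it stands. The module is installed in compiled form; this text tells all that it offers.
- The arm moves only by the tool arm_command, never from a script. Its argument "targets" is text: rows parted by semicolons, each of 6 numbers parted by spaces: the shift along the tool's x, y, z scaled (see below), then the turn, a rotation vector about the tool's x, y, z scaled (see below). A call has exactly 8 rows; each row is the pose to reach, as a shift and turn from the pose commanded when the call began, along the tool's axes at that moment, turning the shorter way round; what a row does not reach only later rows make up. The controller multiplies each number of a shift by 200 mm and each number of a turn by 180 degrees. A row lasts 1/10 s, in which the tool goes at most 50 mm and 8.59 degrees, less where a joint would pass 70% of its speed; a pose out of reach is approached as far as the arm can. A call with a number of a shift or a turn outside -1 to 1 is refused whole. A call with a gripper value outside its range is refused whole. "gripper" is the closure, from 0 (fully open) to 1 (shut), set as the call begins (left out, the last holds). The fingers move at their own pace and stop on an object; "force" is the grip in N (left out, the last holds). Time passes only in rows, so rows that repeat a pose let the fingers close, or fill a call up. It gives the time, the measured TCP pose, the force, the opening and the grip force at its end, in the units of the state.
- ctrl.sense(): the state, without advancing time (a new reading comes with each control period).
- optics.capture(name): name is "side" or "top" or "wrist"; returns a dict with "pixels" (420x560x3 uint8, blue, green, red), "K" (3x3 intrinsics, pixels), "rvec" (rotation vector, rad) and "tvec" (3), from world to camera coordinates, as OpenCV has them. Camera axes: x right, y down, z forward; pixel columns grow to the right and rows downward; lengths in m; the calibration is good to about 2 mm. A picture is of the moment at which its call begins. There is no depth.
- ctrl.sign_off(): hands the job in; it is judged then, once.
Trained networks look in a picture, given as the dict that the camera call returned (one of the last four; its "shot" number tells which), for a name from the list of things; names that differ only in an ending like _2 or _b are one class to them, and where a whole thing is asked for, a point or a joint stands for the part that bears it (a point fixed in the world has none). Each returns a list of dicts, best first, with "p" (0 to 1); they miss things now and then, are a little off and sometimes report something else, mostly with a low value. They report only what shows in the picture. A call takes as long as a camera call. They do not tell look-alikes from the thing itself.
- finder.spot_in(thing, picture): "location" ([column, row] in pixels, amid what is visible of it).
- finder.trace(thing, picture): "mask" (420x560 bool, what is visible of it) and "location" ([column, row] in pixels, amid what is visible of it).
The state is a dict: "clock": time; "joint_positions": joint angles; "dq": joint speeds; "tau": joint torques, N m; "position": TCP position; "tool_rot": TCP orientation; "contact_force": force on the tool from outside, world axes, zero at the start; "torque": the same for the moment, N m; "width": opening from 0.0 (shut) to 1.0 (fully open); "finger_force": force on a finger pad.
Only numpy, scipy, OpenCV 4.12 (cv2) and the standard library are available. Lean on these libraries where they do the work, as an engineer would, in place of code of your own. Each camera call takes 0.05 s, during which the arm holds its last target. There are 200 camera calls.

TASK

Take the setting rod (the tall tool with the plain cylindrical wooden handle) out of the tool block and thread it, tip down, from above through the upper and then the lower bushing of the guide stand. Finish while still holding it upright there, spanning both bushings, its tip poised about 10 mm above the anvil: never let it touch the anvil, do not let go, and leave the other things where they are.

Things in the scene. Friction and masses are not known exactly. Their poses are not given: they have to be found in the camera images.
- rod: the setting rod, 155 mm long, 0.13 to 0.25 kg, upright in one of the block's three holes (which one varies); the tallest tool there: steel shaft 12 mm in diameter, lowest 3 mm tapering to an 8 mm flat tip; cylindrical wooden handle 20 mm in diameter from 115 to 155 mm above the tip. Origin at the centre of the tip's end face, z along the shaft to the handle
- rod_tip (a point): centre of the rod's tip face (the rod's origin)
- rod_neck (a point): point on the rod's axis at the underside of its handle, 115 mm above the tip
- block: dark wooden tool block, fixed, 60 x 190 x 45 mm high (x, y, z), with three blind round holes 13 mm in diameter and 30 mm deep in a row along its y at -60, 0 and +60 mm; the tools stand on the hole floors, 15 mm above the table. Origin at the centre of its underside
- stand: guide stand, fixed: base plate 150 x 110 x 12 mm, two 16 mm posts 70 mm from the bore axis on the robot's side (its -x), 36 mm to either side, tops at 125 mm, with two arms, each with a 36 mm square brass bushing: upper 100 to 118 mm above the table, lower 52 to 68 mm. Bores 16 mm, 3 mm chamfer at the mouth; bores and anvil share one vertical axis. Origin on that axis at table height, z up
- upper_mouth (a point): centre of the upper bushing's top mouth, 118 mm above the table
- lower_mouth (a point): centre of the lower bushing's top mouth, 68 mm above the table, right below the upper one
- anvil: the small round steel anvil (28 mm diameter, 10 mm high) on the stand's base plate below the bores; origin at the centre of its underside
- anvil_top (a point): centre of the anvil's top face, 22 mm above the table, 30 mm below the underside of the lower bushing
- punch: bystander in the block: a shorter tool, 102 mm, steel shaft 12 mm with a barrel-shaped wooden grip 28 mm wide at its top; origin at its tip
- stamp: bystander in the block: a shorter tool, 99 mm, steel shaft 12 mm with a 30 mm wooden ball on top; origin at its tip
- mallet: bystander: mallet lying on the green mat, white head 85 x 48 mm, handle 170 mm; origin under the head
- spool: bystander: thread spool standing, 52 mm diameter, 50 mm high; origin at its underside
- jar: bystander: closed jar, 52 mm diameter, 60 mm high; origin at its underside
- brush: bystander: brush lying on the table; origin at its underside
- cup: bystander: white cup, 72 mm diameter, 70 mm high; origin at its underside
- waxblock: bystander: wax block 70 x 45 x 25 mm; origin at its underside
There are look-alikes about, which are no part of the job. Leave any pink or red look-alike of the rod alone.

How it is judged:
By the outcome, as a careful person would: the job done as asked, in the order asked, and still so for the second after the job is handed in, while the arm keeps its last pose, push and grip.
It also fails if it takes over 48 s, if anything falls off the work surface, if the arm or the gripper's body presses on something with over 40 N, if the wrist force passes 120 N, or if a joint passes its speed limit or range.

## Working session

There is one attempt and no reset: what is moved stays moved. The work goes in short steps, Python scripts to look and compute and a tool call to move; the robot and the scene stay as the last step left them, time stands still between calls to the robot, and variables do not carry over. Pictures are saved under pics/ and viewed, at most 10 in all, crops included, and the job is handed in when it is done.

Besides the shell and the picture viewer there is one more tool, called after ">>>" in YAML: its name, and indented under it one key for each argument. arm_command: Moves the arm, as the interface text tells. Its arguments: {"type":"object","properties":{"targets":{"type":"string"},"gripper":{"type":"number"},"force":{"type":"number"}},"required":["targets"]}

```bash
mkdir -p pics; cat > h.py <<'E'
import numpy as np, cv2
from cell import ctrl, optics, finder
def ray(im,px):
    R=cv2.Rodrigues(np.array(im["rvec"],float))[0];t=np.array(im["tvec"],float).ravel()
    d=R.T@np.linalg.inv(im["K"])@np.array([px[0],px[1],1.]); return -R.T@t,d/np.linalg.norm(d)
def atz(im,px,z):
    o,d=ray(im,px);return o+d*(z-o[2])/d[2]
def proj(im,P):
    return cv2.projectPoints(np.array(P,float).reshape(-1,3),np.array(im["rvec"],float),np.array(im["tvec"],float),np.array(im["K"],float),None)[0].reshape(-1,2)
def tri(obs):
    A=np.zeros((3,3));b=np.zeros(3)
    for im,px in obs:
        o,d=ray(im,px);M=np.eye(3)-np.outer(d,d);A+=M;b+=M@o
    return np.linalg.solve(A,b)
E
python3 - <<'E'
from h import *
np.set_printoptions(precision=4,suppress=True)
ims=[optics.capture(n) for n in("top","side")]
cv2.imwrite("pics/a.png",ims[0]["pixels"]);cv2.imwrite("pics/b.png",ims[1]["pixels"])
for im,n in zip(ims,("top","side")):
    print(n,ray(im,(280,210)))
    for t in("rod","rod_tip","rod_neck","block","punch","stamp","stand","upper_mouth","lower_mouth","anvil","anvil_top"):
        print(t,[(np.round(r["location"],1).tolist(),round(r["p"],2)) for r in finder.spot_in(t,im)[:4]])
s=ctrl.sense();print(s["clock"],s["position"],s["tool_rot"])
E
```

```text
top (array([0.4623, 0.001 , 1.5698]), array([ 0.0761,  0.0123, -0.997 ]))
rod [([343.0, 234.3], 0.47), ([342.4, 169.1], 0.46)]
rod_tip []
rod_neck [([227.7, 229.6], 0.7), ([342.0, 232.1], 0.53), ([343.3, 171.3], 0.51), ([345.4, 200.4], 0.49)]
block [([342.2, 205.8], 0.95)]
punch [([358.0, 205.7], 0.58)]
stamp [([322.5, 198.7], 0.53)]
stand [([227.2, 231.8], 0.65)]
upper_mouth [([226.1, 228.1], 0.64), ([342.5, 205.3], 0.48)]
lower_mouth [([229.8, 230.6], 0.85)]
anvil [([325.0, 198.8], 0.19)]
anvil_top [([358.5, 204.1], 0.57)]
side (array([ 0.5254, -0.8768,  0.665 ]), array([ 0.0786,  0.8544, -0.5136]))
rod [([281.1, 247.4], 0.74), ([248.1, 174.1], 0.67), ([245.5, 263.3], 0.65)]
rod_tip [([247.3, 261.1], 0.85), ([283.8, 251.3], 0.65), ([323.9, 250.1], 0.61)]
rod_neck [([285.1, 246.2], 0.82), ([324.7, 256.8], 0.71), ([247.9, 263.6], 0.6)]
block [([285.5, 294.0], 0.82)]
punch [([281.6, 280.4], 0.56)]
stamp [([287.8, 249.1], 0.52)]
stand [([244.2, 207.8], 0.86), ([272.7, 409.1], 0.75)]
upper_mouth [([244.0, 208.7], 0.9)]
lower_mouth [([245.0, 206.8], 0.93)]
anvil []
anvil_top [([282.9, 281.1], 0.53)]
1.2 [0.1497 0.5292 0.2563] [[ 0.9622 -0.2723 -0.    ]
 [-0.2723 -0.9622  0.0001]
 [-0.     -0.0001 -1.    ]]
```

View pics/a.png

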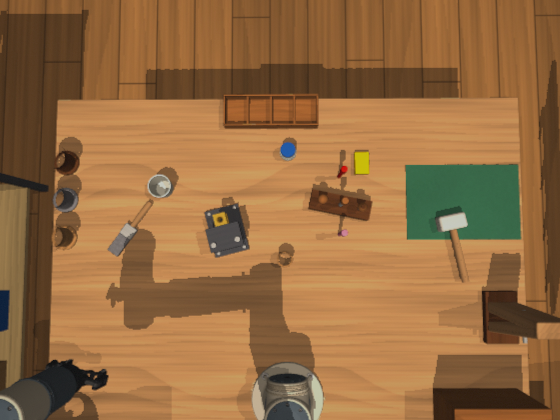

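View pics/b.png

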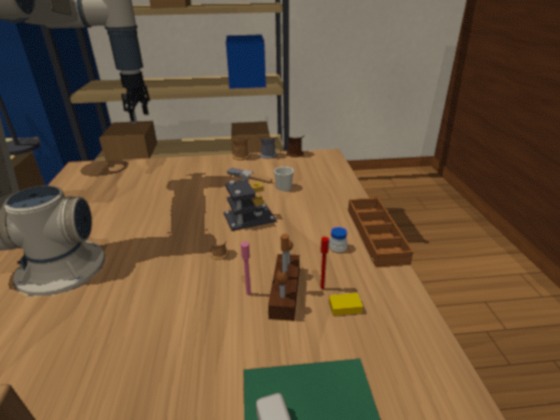

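The top view shows the block at (340,203), the stand at (226,230) with its bushing at (220,218), and a red tool at (343,170) and a pink one at (343,232). In the side view the wooden candidates in the block are at about (285,243), (283,275) and (282,290). The red (324,250) and pink (246,262) ones are decoys. I'll enlarge to confirm.

```bash
python3 - <<'E'
from h import *
np.set_printoptions(precision=4,suppress=True)
b=cv2.imread("pics/b.png");a=cv2.imread("pics/a.png")
c1=cv2.resize(b[160:325,205:345],None,fx=3.5,fy=3.5,interpolation=cv2.INTER_CUBIC)
c2=cv2.resize(a[155:265,300:380],None,fx=3.5,fy=3.5,interpolation=cv2.INTER_CUBIC)
o=np.zeros((580,775,3),np.uint8);o[:c1.shape[0],:c1.shape[1]]=c1[:580];o[:c2.shape[0],492:492+c2.shape[1]]=c2
cv2.imwrite("pics/c.png",o)
im=optics.capture("top")
print([atz(im,p,.045) for p in((322,199),(345,201),(359,205),(342,204))],atz(im,(220,218),.118))
for t in("block","stand"):
    for n in("top","side"):
        i=optics.capture(n);r=finder.trace(t,i)[0];print(t,n,cv2.minAreaRect(np.argwhere(r["mask"])[:,::-1].astype(np.float32)))
E
```

```text
[array([ 0.6124, -0.1108,  0.045 ]), array([ 0.6059, -0.1821,  0.045 ]), array([ 0.5933, -0.2253,  0.045 ]), array([ 0.5966, -0.1727,  0.045 ])] [0.55   0.1964 0.118 ]
block top ((340.2115478515625, 204.9423065185547), (61.97269821166992, 20.592193603515625), 11.309932708740234)
block side ((283.50439453125, 287.12548828125), (27.663105010986328, 66.97382354736328), 6.115502834320068)
stand top ((225.0277557373047, 230.61447143554688), (47.974056243896484, 38.34390640258789), 76.37300109863281)
stand side ((246.5660400390625, 203.01885986328125), (49.020748138427734, 48.40645217895508), 79.3803482055664)
```

View pics/c.png

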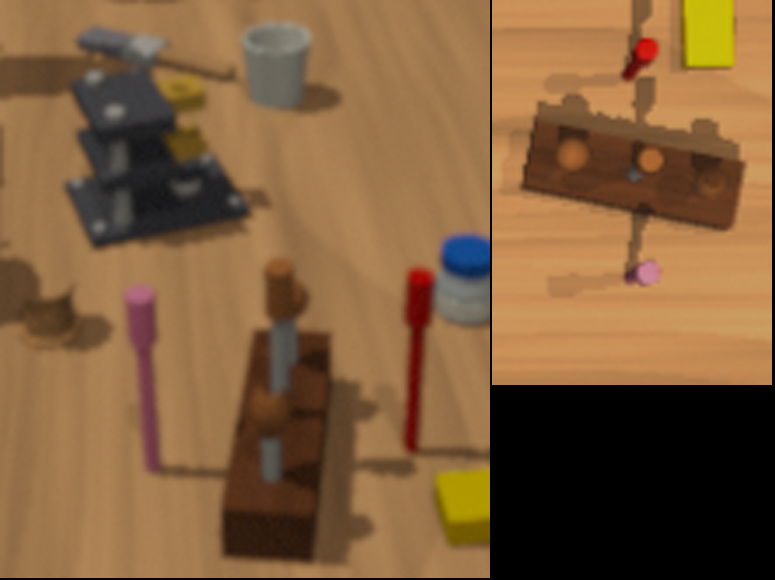

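The tall cylindrical handle at side (285,243), top (345,201), stands in the middle hole. It is the rod: it is the tallest tool, unpainted wood, and in the block. The ball grip at side (282,276) is the stamp, and the punch is behind the rod. The pink and red ones stand on the table and are decoys. Next I compute the positions.

```bash
cat >> h.py <<'E'
np.set_printoptions(precision=4,suppress=True)
def to(p):
    "tool-axes shift in row units, from measured TCP to world point p"
    s=ctrl.sense();return np.array(s["tool_rot"]).T@(np.array(p)-s["position"])/.2
E
python3 - <<'E'
from h import *
t=optics.capture("top");s=optics.capture("side")
print(tri([(t,(345.2,200.7)),(s,(285,243))]),atz(t,(345.2,200.7),.168))
print(tri([(t,(220.5,218.5)),(s,(257,186.3))]),atz(t,(220.5,218.5),.118))
print(to([.60,-.18,.29])); print(ctrl.sense()["clock"])
E
```

```text
[ 0.5987 -0.17    0.1513] [ 0.5952 -0.1679  0.168 ]
[0.5508 0.1957 0.1123] [0.5486 0.1949 0.118 ]
[ 3.1318  2.7991 -0.1686]
1.75
```

>>> arm_command:
  targets: "0.1 0.09 -0.02; 0.2 0.18 -0.04; 0.3 0.27 -0.06; 0.4 0.36 -0.08; 0.5 0.45 -0.1; 0.6 0.54 -0.12; 0.7 0.63 -0.15; 0.8 0.7 -0.17"
  gripper: 0

```text
invalid input at $.targets[0]: expected 6 numbers
```

>>> arm_command:
  targets: "0.1 0.09 -0.02 0 0 0; 0.2 0.18 -0.04 0 0 0; 0.3 0.27 -0.06 0 0 0; 0.4 0.36 -0.08 0 0 0; 0.5 0.45 -0.1 0 0 0; 0.6 0.54 -0.12 0 0 0; 0.7 0.63 -0.15 0 0 0; 0.8 0.7 -0.17 0 0 0"
  gripper: 0

```text
clock: 2.55
position: [0.266, 0.3498, 0.291]
tool_rot: [[0.962, -0.272, 0.0], [-0.272, -0.962, 0.001], [0.0, -0.001, -1.0]]
contact_force: [0.4, -0.0, 0.3]
width: 1.001
finger_force: 0.0
```

>>> arm_command:
  targets: "0.1 0.09 0 0 0 0; 0.2 0.18 0 0 0 0; 0.3 0.27 0 0 0 0; 0.4 0.36 0 0 0 0; 0.5 0.45 0 0 0 0; 0.6 0.54 0 0 0 0; 0.7 0.63 0 0 0 0; 0.8 0.7 0 0 0 0"

```text
clock: 3.35
position: [0.3818, 0.1715, 0.2906]
tool_rot: [[0.962, -0.272, 0.001], [-0.272, -0.962, 0.001], [0.0, -0.001, -1.0]]
contact_force: [0.4, 0.1, -0.7]
width: 1.0
finger_force: 0.0
```

>>> arm_command:
  targets: "0.1 0.09 0 0 0 0; 0.2 0.18 0 0 0 0; 0.3 0.27 0 0 0 0; 0.4 0.36 0 0 0 0; 0.5 0.45 0 0 0 0; 0.6 0.54 0 0 0 0; 0.7 0.63 0 0 0 0; 0.8 0.7 0 0 0 0"

```text
clock: 4.15
position: [0.4977, -0.0069, 0.2904]
tool_rot: [[0.962, -0.273, 0.0], [-0.273, -0.962, 0.0], [0.0, -0.0, -1.0]]
contact_force: [0.3, 0.6, 0.6]
width: 0.998
finger_force: 0.0
```

>>> arm_command:
  targets: "0.1 0.09 0 0 0 0; 0.2 0.18 0 0 0 0; 0.3 0.27 0 0 0 0; 0.4 0.36 0 0 0 0; 0.5 0.45 0 0 0 0; 0.6 0.54 0 0 0 0; 0.73 0.7 0 0 0 0; 0.73 0.7 0 0 0 0"

```text
clock: 4.95
position: [0.6004, -0.1836, 0.2884]
tool_rot: [[0.961, -0.276, -0.003], [-0.276, -0.961, -0.001], [-0.002, 0.001, -1.0]]
contact_force: [1.1, 0.4, -0.4]
width: 0.999
finger_force: 0.0
```

```bash
python3 - <<'E'
from h import *
w=optics.capture("wrist");cv2.imwrite("pics/d.png",w["pixels"])
s=ctrl.sense();print(s["clock"],s["position"],s["tool_rot"]);print(ray(w,(280,210)))
print(proj(w,[[.597,-.169,.17],[.597,-.169,.045]]))
E
```

```text
5.0 [ 0.5999 -0.1819  0.2888] [[ 0.9614 -0.275  -0.002 ]
 [-0.275  -0.9614  0.0001]
 [-0.002   0.0005 -1.    ]]
(array([ 0.6673, -0.2033,  0.4048]), array([-0.2599,  0.0891, -0.9615]))
[[267.2573 222.1761]
 [272.8391 189.111 ]]
```

View pics/d.png

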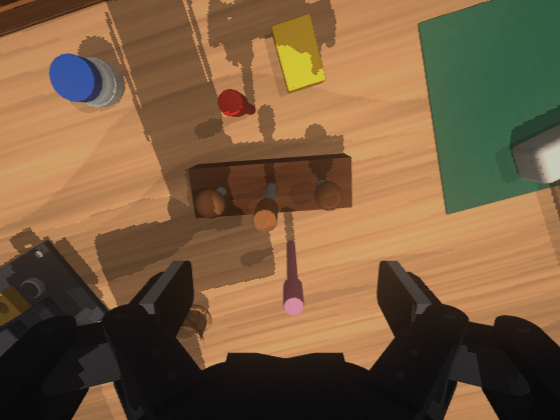

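The wrist view shows the rod's handle top at (264,221), between the two shorter grips at (210,203) and (328,195). The pink decoy is at (293,305), clear of both finger tracks.

```bash
python3 - <<'E'
from h import *
w=optics.capture("wrist")
p=atz(w,(264,221),.17);q=atz(w,(269.5,189),.045)
print(p,q,ctrl.sense()["position"],to([(p[0]+q[0])/2,(p[1]+q[1])/2,.156]))
print(to([p[0],p[1],.156]))
for t in("rod","rod_neck"):print([(r["location"],r["p"]) for r in finder.spot_in(t,w)[:3]])
print(atz(w,(293,305),.15))
E
```

```text
[ 0.5982 -0.165   0.17  ] [ 0.5978 -0.1634  0.045 ] [ 0.5997 -0.1809  0.2894] [-0.0301 -0.078   0.6673]
[-0.0282 -0.0744  0.6673]
[([267.9, 208.8], 0.85), ([290.2, 287.2], 0.8), ([234.7, 102.7], 0.77)]
[([291.2, 288.9], 0.68), ([231.5, 102.8], 0.66)]
[ 0.506  -0.1638  0.15  ]
```

>>> arm_command:
  targets: "-0.03 -0.078 0 0 0 0; -0.03 -0.078 0.08 0 0 0; -0.03 -0.078 0.2 0 0 0; -0.03 -0.078 0.32 0 0 0; -0.03 -0.078 0.44 0 0 0; -0.03 -0.078 0.56 0 0 0; -0.03 -0.078 0.64 0 0 0; -0.03 -0.078 0.66 0 0 0"

```text
clock: 5.95
position: [0.5968, -0.1616, 0.1567]
tool_rot: [[0.963, -0.271, -0.003], [-0.271, -0.963, 0.001], [-0.003, 0.0, -1.0]]
contact_force: [0.0, 0.6, -0.3]
width: 1.002
finger_force: 0.0
```

>>> arm_command:
  targets: "0 0 0 0 0 0; 0 0 0 0 0 0; 0 0 0 0 0 0; 0 0 0 0 0 0; 0 0 0 0 0 0; 0 0 0 0 0 0; 0 0 0 0 0 0; 0 0 0 0 0 0"
  gripper: 1
  force: 60

```text
clock: 6.75
position: [0.5983, -0.1641, 0.1591]
tool_rot: [[0.962, -0.272, 0.001], [-0.272, -0.962, -0.001], [0.001, 0.001, -1.0]]
contact_force: [-0.3, -2.8, 6.1]
width: 0.218
finger_force: 58.7
```

>>> arm_command:
  targets: "0 0 -0.05 0 0 0; 0 0 -0.13 0 0 0; 0 0 -0.23 0 0 0; 0 0 -0.35 0 0 0; 0 0 -0.47 0 0 0; 0 0 -0.59 0 0 0; 0 0 -0.68 0 0 0; 0 0 -0.7 0 0 0"

```text
clock: 7.55
position: [0.5987, -0.1628, 0.3002]
tool_rot: [[0.962, -0.272, 0.003], [-0.272, -0.962, 0.001], [0.003, -0.002, -1.0]]
contact_force: [0.2, 0.5, -1.5]
width: 0.218
finger_force: 59.0
```

```bash
python3 - <<'E'
from h import *
s=ctrl.sense();print(s["clock"],s["position"],s["width"],s["finger_force"],s["contact_force"])
print(to([.5495,.1955,.30]))
E
```

```text
7.55 [ 0.5987 -0.1628  0.3002] 0.21821039121312186 58.96251440048218 [ 0.1692  0.5427 -1.503 ]
[-0.7238 -1.657   0.0023]
```

>>> arm_command:
  targets: "-0.03 -0.07 0 0 0 0; -0.07 -0.17 0 0 0 0; -0.12 -0.28 0 0 0 0; -0.17 -0.4 0 0 0 0; -0.22 -0.52 0 0 0 0; -0.28 -0.64 0 0 0 0; -0.33 -0.75 0 0 0 0; -0.38 -0.86 0 0 0 0"

```text
clock: 8.35
position: [0.5705, 0.0249, 0.2965]
tool_rot: [[0.962, -0.272, -0.003], [-0.272, -0.962, 0.001], [-0.003, 0.0, -1.0]]
contact_force: [0.0, -0.3, -1.6]
width: 0.219
finger_force: 58.9
```

>>> arm_command:
  targets: "-0.05 -0.12 0 0 0 0; -0.1 -0.24 0 0 0 0; -0.16 -0.36 0 0 0 0; -0.22 -0.5 0 0 0 0; -0.28 -0.64 0 0 0 0; -0.32 -0.73 0 0 0 0; -0.35 -0.79 0 0 0 0; -0.35 -0.79 0 0 0 0"

```text
clock: 9.15
position: [0.5464, 0.1957, 0.2968]
tool_rot: [[0.963, -0.27, -0.003], [-0.27, -0.963, -0.0], [-0.002, 0.001, -1.0]]
contact_force: [0.3, -0.0, -2.0]
width: 0.217
finger_force: 58.9
```

```bash
python3 - <<'E'
from h import *
w=optics.capture("wrist");cv2.imwrite("pics/e.png",w["pixels"])
s=optics.capture("side");c=s["pixels"][110:240,190:330];cv2.imwrite("pics/f.png",cv2.resize(c,None,fx=4.5,fy=4.5,interpolation=cv2.INTER_CUBIC))
q=ctrl.sense();print(q["clock"],q["position"],q["tool_rot"])
p=q["position"]
for im in(w,s):
    print(proj(im,[[p[0],p[1],.159],[.55,.1955,.118],[.55,.1955,.068]]))
    for t in("upper_mouth","lower_mouth","rod_tip","rod","rod_neck","anvil_top"):print(t,[(np.round(r["location"],1).tolist(),round(r["p"],2)) for r in finder.spot_in(t,im)[:3]])
E
```

```text
9.25 [0.547  0.1938 0.2976] [[ 0.9623 -0.2719 -0.0013]
 [-0.2719 -0.9623 -0.0006]
 [-0.0011  0.0009 -1.    ]]
[[285.7444 205.591 ]
 [283.0993 192.1607]
 [283.2856 182.4115]]
upper_mouth [([298.4, 197.4], 0.62)]
lower_mouth [([298.4, 196.3], 0.85)]
rod_tip [([286.2, 278.6], 0.87), ([82.2, 258.2], 0.25)]
rod [([283.3, 275.4], 0.58)]
rod_neck [([287.0, 276.3], 0.7)]
anvil_top [([285.1, 279.7], 0.69), ([299.0, 194.3], 0.48)]
[[254.4988 173.1852]
 [256.0698 184.7831]
 [256.8016 198.7141]]
upper_mouth [([245.0, 208.5], 0.83), ([254.2, 155.6], 0.53)]
lower_mouth []
rod_tip [([326.4, 258.4], 0.67), ([273.8, 409.0], 0.65), ([247.8, 256.8], 0.51)]
rod [([247.8, 259.7], 0.59), ([323.4, 258.4], 0.56), ([252.8, 155.2], 0.43)]
rod_neck [([248.7, 262.6], 0.74), ([255.2, 156.2], 0.65), ([323.0, 258.4], 0.52)]
anvil_top [([344.1, 304.8], 0.2), ([281.4, 177.2], 0.18)]
```

View pics/e.png

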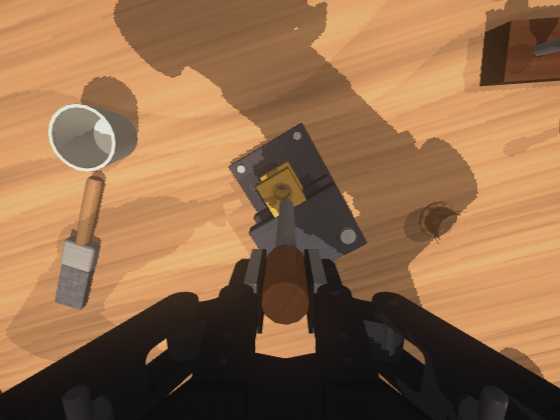

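View pics/f.png

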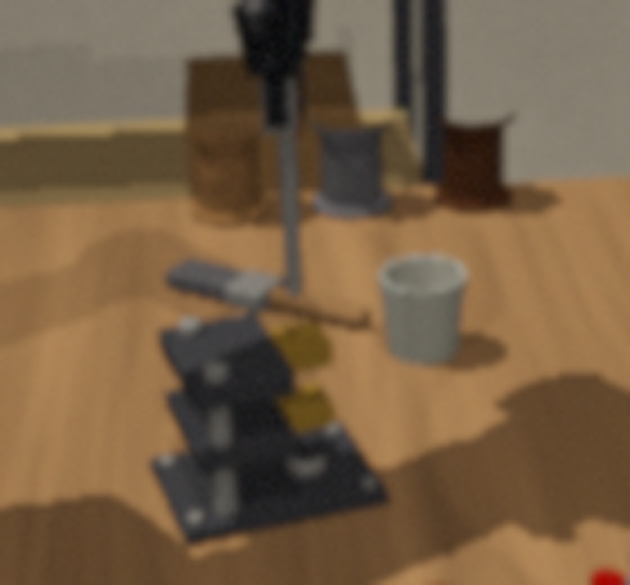

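The wrist view shows the held rod with its tip at about (287,201), and the bushing mouth just beyond it at about (282,190). In the side crop the rod hangs upright behind and above the bushings. I'll enlarge the tip region.

```bash
python3 - <<'E'
from h import *
c=cv2.imread("pics/e.png")[155:255,235:335]
cv2.imwrite("pics/g.png",cv2.resize(c,None,fx=6,fy=6,interpolation=cv2.INTER_CUBIC))
E
```

```text
(no output)
```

View pics/g.png

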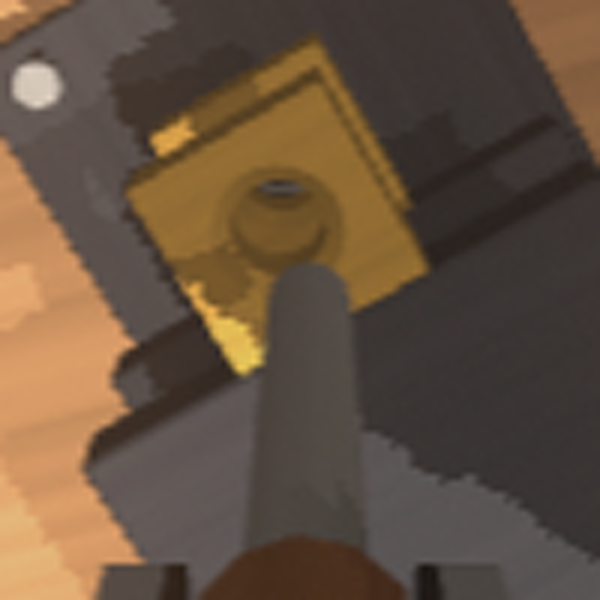

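```bash
python3 - <<'E'
from h import *
w=optics.capture("wrist")
p=ctrl.sense()["position"];print(p)
m=atz(w,(281.5,191.8),.118);t=atz(w,(286.3,202.6),.157)
print("mouth",m,"tip",t,"circ",atz(w,(282.3,191.1),.118))
print(proj(w,[[p[0],p[1],z] for z in(.157,.25,.312)]))
d=m-t;print(to(p+np.r_[d[:2],0]))
g=cv2.cvtColor(w["pixels"],cv2.COLOR_BGR2GRAY)
for r in(205,215,225,235,240):print(r,g[r,265:310].tolist())
E
```

```text
[0.5475 0.1938 0.2983]
mouth [0.552  0.1951 0.118 ] tip [0.55  0.191 0.157] circ [0.5525 0.1942 0.118 ]
[[283.9861 206.2054]
 [283.5978 248.6434]
 [283.0117 312.6885]]
[ 0.0042 -0.0225  0.    ]
205 [158, 176, 175, 175, 132, 92, 91, 91, 92, 92, 106, 110, 107, 104, 88, 71, 70, 70, 71, 71, 73, 74, 74, 75, 77, 77, 78, 78, 95, 109, 113, 112, 92, 72, 58, 52, 53, 53, 54, 54, 55, 55, 54, 54, 54]
215 [53, 53, 52, 52, 52, 53, 155, 188, 189, 190, 190, 191, 190, 142, 79, 68, 69, 70, 71, 72, 72, 74, 75, 76, 76, 77, 77, 77, 73, 61, 55, 55, 56, 56, 56, 56, 56, 56, 56, 56, 55, 55, 55, 55, 54]
225 [79, 88, 89, 90, 90, 88, 88, 88, 87, 87, 87, 87, 77, 69, 69, 69, 70, 71, 72, 72, 73, 74, 76, 75, 76, 76, 76, 76, 76, 69, 59, 56, 55, 55, 54, 55, 54, 54, 54, 54, 55, 53, 54, 53, 55]
235 [92, 92, 92, 92, 91, 90, 90, 90, 90, 88, 89, 79, 69, 68, 70, 70, 72, 73, 73, 72, 73, 74, 75, 76, 72, 73, 75, 76, 77, 75, 80, 87, 89, 88, 88, 88, 86, 86, 87, 88, 88, 87, 87, 69, 53]
240 [91, 91, 91, 92, 91, 90, 89, 88, 88, 88, 84, 73, 68, 69, 70, 71, 71, 71, 70, 70, 70, 73, 75, 72, 70, 68, 67, 67, 67, 73, 76, 84, 88, 88, 87, 86, 86, 85, 86, 86, 85, 86, 86, 86, 85]
```

>>> arm_command:
  targets: "0.003 -0.01 0 0 0 0; 0.006 -0.02 0 0 0 0; 0.006 -0.02 0.03 0 0 0; 0.006 -0.02 0.06 0 0 0; 0.006 -0.02 0.09 0 0 0; 0.006 -0.02 0.12 0 0 0; 0.006 -0.02 0.13 0 0 0; 0.006 -0.02 0.13 0 0 0"

```text
clock: 10.7
position: [0.5495, 0.1972, 0.2718]
tool_rot: [[0.962, -0.272, -0.001], [-0.272, -0.962, -0.001], [-0.001, 0.001, -1.0]]
contact_force: [-0.5, -0.1, -3.4]
width: 0.216
finger_force: 58.9
```

```bash
python3 - <<'E'
from h import *
w=optics.capture("wrist");s=optics.capture("side")
c=cv2.resize(w["pixels"][160:240,240:330],None,fx=5,fy=5,interpolation=cv2.INTER_CUBIC)
d=cv2.resize(s["pixels"][135:215,225:285],None,fx=5,fy=5,interpolation=cv2.INTER_CUBIC)
cv2.imwrite("pics/k.png",np.hstack([c,d]))
q=ctrl.sense();p=q["position"];print(q["clock"],p,q["contact_force"])
print(proj(w,[[p[0],p[1],p[2]-.141],[.552,.1951,.118]]),proj(s,[[p[0],p[1],p[2]-.141],[.552,.1951,.118]]))
E
```

```text
10.8 [0.5498 0.1974 0.2725] [ 0.2104  0.1403 -2.1013]
[[283.7076 206.1609]
 [285.494  199.2494]] [[255.7685 180.6527]
 [256.7138 184.8038]]
```

View pics/k.png

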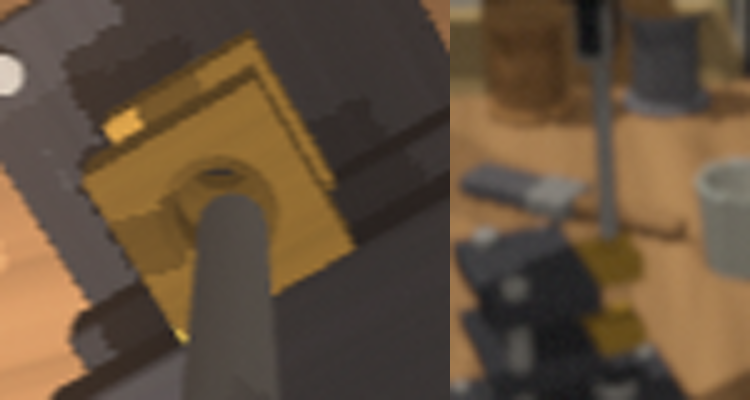

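The left half shows the tip at about px (286,203), just in front of the mouth centre at about (284,201). In the right half the tip hovers just over the brass bushing.

```bash
python3 - <<'E'
from h import *
w=optics.capture("wrist");p=ctrl.sense()["position"]
m=atz(w,(284.2,201.4),.118)
for z in(.128,.1315):
    t=atz(w,(286,203),z);d=m-t;print(m,t,to(p+np.r_[d[:2],0]))
E
```

```text
[0.5507 0.197  0.118 ] [0.5513 0.1952 0.128 ] [-0.0055 -0.0079  0.    ]
[0.5507 0.197  0.118 ] [0.5522 0.1949 0.1315] [-0.01   -0.0078 -0.    ]
```

>>> arm_command:
  targets: "-0.006 -0.008 0 0 0 0; -0.006 -0.008 0.02 0 0 0; -0.006 -0.008 0.04 0 0 0; -0.006 -0.008 0.06 0 0 0; -0.006 -0.008 0.08 0 0 0; -0.006 -0.008 0.1 0 0 0; -0.006 -0.008 0.12 0 0 0; -0.006 -0.008 0.12 0 0 0"

```text
clock: 11.65
position: [0.5487, 0.1991, 0.2475]
tool_rot: [[0.962, -0.272, -0.001], [-0.272, -0.962, -0.001], [-0.001, 0.001, -1.0]]
contact_force: [0.1, -0.0, -2.1]
width: 0.218
finger_force: 58.9
```

>>> arm_command:
  targets: "0 0 0.02 0 0 0; 0 0 0.04 0 0 0; 0 0 0.06 0 0 0; 0 0 0.08 0 0 0; 0 0 0.1 0 0 0; 0 0 0.12 0 0 0; 0 0 0.13 0 0 0; 0 0 0.13 0 0 0"

```text
clock: 12.45
position: [0.5488, 0.1992, 0.2219]
tool_rot: [[0.962, -0.272, -0.001], [-0.272, -0.962, -0.0], [-0.0, 0.0, -1.0]]
contact_force: [0.1, -0.3, -2.3]
width: 0.215
finger_force: 58.9
```

```bash
python3 - <<'E'
from h import *
w=optics.capture("wrist");s=optics.capture("side")
c=cv2.resize(w["pixels"][160:240,240:330],None,fx=5,fy=5,interpolation=cv2.INTER_CUBIC)
d=cv2.resize(s["pixels"][135:215,225:285],None,fx=5,fy=5,interpolation=cv2.INTER_CUBIC)
cv2.imwrite("pics/l.png",np.hstack([c,d]))
q=ctrl.sense();print(q["clock"],q["position"],q["contact_force"],q["torque"])
E
```

```text
12.55 [0.5491 0.1992 0.2224] [-0.1219 -0.2339 -2.3674] [-0.0044 -0.0421 -0.002 ]
```

View pics/l.png

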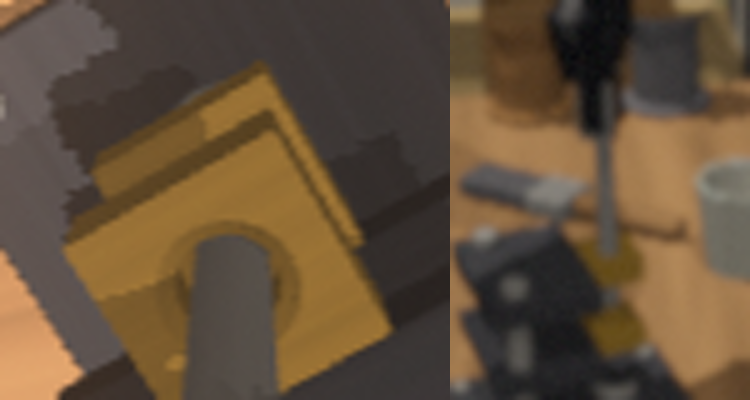

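The rod is inside the upper bore with no side force, and its tip shows between the bushings. I'll continue down.

>>> arm_command:
  targets: "0 0 0.02 0 0 0; 0 0 0.04 0 0 0; 0 0 0.06 0 0 0; 0 0 0.08 0 0 0; 0 0 0.1 0 0 0; 0 0 0.12 0 0 0; 0 0 0.13 0 0 0; 0 0 0.13 0 0 0"

```text
clock: 13.35
position: [0.5488, 0.1992, 0.1959]
tool_rot: [[0.962, -0.272, -0.001], [-0.272, -0.962, -0.0], [-0.001, 0.001, -1.0]]
contact_force: [-0.1, -0.4, -2.2]
width: 0.216
finger_force: 58.9
```

Free of contact: the tip is at about 55 mm, inside the lower bushing. Next I go down about 22 mm, to a TCP height of about 0.174.

>>> arm_command:
  targets: "0 0 0.02 0 0 0; 0 0 0.04 0 0 0; 0 0 0.06 0 0 0; 0 0 0.08 0 0 0; 0 0 0.09 0 0 0; 0 0 0.1 0 0 0; 0 0 0.11 0 0 0; 0 0 0.11 0 0 0"

```text
clock: 14.15
position: [0.5488, 0.1992, 0.174]
tool_rot: [[0.962, -0.272, -0.0], [-0.272, -0.962, -0.0], [-0.0, 0.0, -1.0]]
contact_force: [0.0, 0.2, -2.3]
width: 0.218
finger_force: 58.9
```

```bash
python3 - <<'E'
from h import *
s=optics.capture("side");w=optics.capture("wrist")
d=cv2.resize(s["pixels"][145:225,225:285],None,fx=7,fy=7,interpolation=cv2.INTER_CUBIC)
c=cv2.resize(w["pixels"][160:340,230:340],None,fx=3,fy=3,interpolation=cv2.INTER_CUBIC)
o=np.zeros((560,750,3),np.uint8);o[:,:420]=d;o[:540,420:]=c;cv2.imwrite("pics/m.png",o)
q=[ctrl.sense()];p=q[0]["position"];print(q[0]["clock"],p,q[0]["contact_force"],q[0]["torque"])
P=[[.5505,.197,z] for z in(.022,.032,.045,.118,.147)]
print((proj(s,P)-[225,145])*7)
P=[[.5505,.197,z] for z in(.118,.147,.187)]
print((proj(w,P)-[230,160])*3+[420,0])
E
```

```text
14.25 [0.549  0.1992 0.1744] [ 0.0854  0.3707 -2.7161] [ 0.0084 -0.0357  0.0081]
[[228.0454 460.4062]
 [227.0815 441.9788]
 [225.8164 417.7914]
 [218.4468 276.898 ]
 [215.3878 218.4162]]
[[589.7589 240.3267]
 [590.7619 303.4168]
 [592.9214 439.2612]]
```

View pics/m.png

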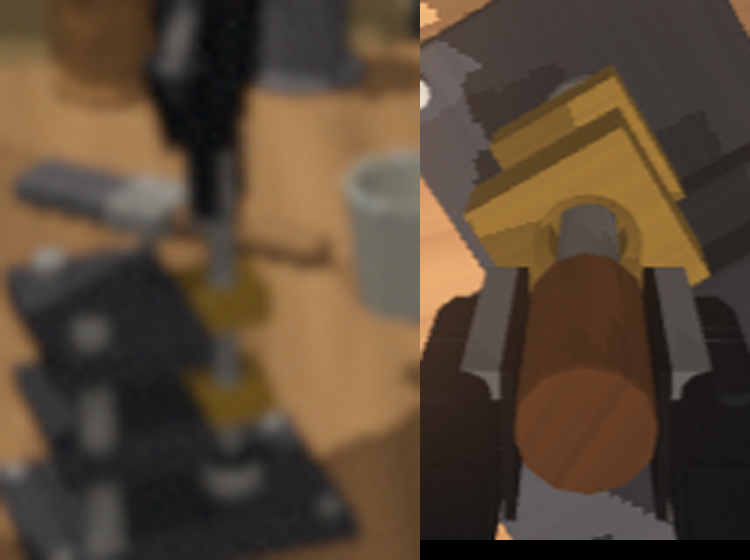

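In the side half the rod passes through both brass bushings, and its end at about (230,450) sits just above the anvil top, centred near (230,467). That makes the gap about 9 to 10 mm. The commanded lift minus the descents gives the tip 16 mm above its seat, so 31 mm above the table, or a 9 mm gap. I'll raise it 1 mm and let it settle.

>>> arm_command:
  targets: "0 0 -0.005 0 0 0; 0 0 -0.005 0 0 0; 0 0 -0.005 0 0 0; 0 0 -0.005 0 0 0; 0 0 -0.005 0 0 0; 0 0 -0.005 0 0 0; 0 0 -0.005 0 0 0; 0 0 -0.005 0 0 0"

```text
clock: 15.05
position: [0.549, 0.1992, 0.1753]
tool_rot: [[0.962, -0.272, -0.0], [-0.272, -0.962, -0.0], [-0.0, 0.0, -1.0]]
contact_force: [0.1, 0.2, -3.0]
width: 0.216
finger_force: 58.9
```

```bash
python3 -c "
from h import *
q=ctrl.sense();print(q['position'],q['contact_force']);print(ctrl.sign_off())"
```

```text
[0.549  0.1992 0.1753] [ 0.0672  0.2054 -3.0273]
the job is handed in; nothing more can be done
None
```

The job is handed in at about 15 s: the rod is held upright through both bushings, its tip an estimated 10 mm above the anvil, and I saw no sign of contact on the way down.

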